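# Turn the leaf of a finish swatch book

### The arm

A 7-joint arm with a two-finger parallel gripper is mounted at the origin on the work surface. World frame = base frame: x ahead of the robot, y to its left, z up, the work surface at z = 0. Lengths are in m, angles in rad, forces in N, time in s.
With the tool pointing down it reaches from about 0.4 to 0.85 m from the base axis. Payload 10.4 kg.
Tool frame: the origin (TCP) lies on the centre line of the jaws, within the pads' length; the fingertips stand 11 mm ahead of it and the grasp point (between the pads) lies 8 mm behind it; z points along the fingers, y is the line along which they close (so a half turn about z gives the same grasp; the last joint's range is limited). The gripper opens to 87 mm and grips with 3 to 60 N. Pads are 19 mm wide; open, the fingers measure 117 mm over their backs; the gripper's body (75 mm by 190 mm) begins 51 mm behind the grasp point.
Start: joints at [1.228, 0.332, -0.065, 1.46, 0.022, 1.35, -0.088], TCP at [0.197, -0.593, 0.234] pointing down, gripper open.
Joint ranges: [-2.6, 2.6], [-0.5, 2.12], [-1.47, 1.34], [0.16, 2.42], [-1.27, 4.41], [0.06, 2.06], [-2.6, 2.6]. Speed limits (rad/s): [2.22, 2.22, 2.79, 2.79, 3.14, 3.14, 3.14].

### API

Orientations are given as a unit quaternion [x, y, z, w].
In Python, from bench import r gives the robot as it stands.
- The arm moves only by the shell command python3 -m pendant 'ROWS' [OPENING] [FORCE]. ROWS is JSON, a list of rows, each a list of 4 numbers: the shift along the tool's x, y, z in m, then the turn about the tool's z in rad. A call has 1 to 8 rows; each row shifts and turns the commanded pose from where the row before left it, along the tool's axes as they then stand; what a row does not reach is not made up. A row lasts 1/12 s, in which the tool goes at most 41.7 mm and 7.16 degrees, less where a joint would pass 70% of its speed; a pose out of reach is approached as far as the arm can. A call with a gripper value outside its range is refused whole. OPENING is the opening, from 0 (shut) to 1 (fully open), set as the call begins (- or left out, the last holds). The fingers move at their own pace and stop on an object; FORCE is the grip in N (left out, the last holds). Time passes only in rows, so rows that do not move let the fingers close. It gives the time, the measured TCP pose, the force, the opening and the grip force at its end, in the units of the state.
- r.read_state(): the state, without advancing time (a new reading comes with each control period).
- r.camera(name): name is "side" or "top" or "wrist"; returns a dict with "img" (400x640x3 uint8, red, green, blue), "camera_matrix" (3x3 intrinsics, pixels), "xyz" and "attitude" of the camera in the world. Camera axes: x right, y down, z forward; pixel columns grow to the right and rows downward; lengths in m; the calibration is good to about 2 mm. A picture is of the moment at which its call begins. There is no depth.
- r.close_job(): hands the job in; it is judged then, once.
Trained networks look in the newest picture that a camera, given by its name, has taken for a name from the list of things; names that differ only in an ending like _2 or _b are one class to them, and where a whole thing is asked for, a point or a joint stands for the part that bears it (a point fixed in the world has none). Each returns a list of dicts, best first, with "score" (0 to 1); they miss things now and then, are a little off and sometimes report something else, mostly with a low value. They report only what shows in the picture. A call takes as long as a camera call.
- r.outline_of(thing, camera): "mask" (400x640 bool, what is visible of it) and "bbox" ([centre column, centre row, width, height] in pixels, round what is visible of it).
The state is a dict: "time": time; "joint_positions": joint angles; "joint_vel": joint speeds; "joint_torque": joint torques, N m; "ee_pos": TCP position; "eef_rot": TCP orientation; "ft_force": force on the tool from outside, world axes, zero at the start; "torque": the same for the moment, N m; "width": finger opening in m; "grip_force": force on a finger pad.
Only numpy, scipy, OpenCV 4.12 (cv2) and the standard library are available. Lean on these libraries where they do the work, as an engineer would, in place of code of your own. Each camera call takes 0.05 s, during which the arm holds its last target. There are 200 camera calls.

### The job

A designer's finish swatch book lies open on the granite counter, with one stiff leaf standing ajar over the right-hand page (right as seen from the robot). With your fingertips on its orange tab, push the leaf up, over the spine, and press it down flat on the left-hand page, easing it over rather than slapping it down. Touch the leaf only at the tab, keeping your fingers off the samples, and only push: do not pinch the leaf, do not lift or drag the book, leave the other things on the counter where they stand, and take your hand away at the end.

Things in the scene. Friction and masses are not known exactly. Their poses are not given: they have to be found in the camera images.
- book: The open swatch book, loose on the counter, about 2 kg. Dark covers, 220 mm along the spine (book x) by 364 mm across (book y), cream sample pages on each side of a steel binding bar; page tops are 14 mm above the counter (15.5 mm at the sample chips). Origin: on the counter under the middle of the spine. x runs along the spine, away from the robot at yaw 0; y points to the left-hand page, z up. Its yaw starts between -0.6 and 0.35 rad.
- leaf (a joint): Angle of the leaf about the spine, rad: 0 = flat on the right-hand page, 1.57 = upright, 3.14 = flat on the left-hand page. It starts between 0.2 and 0.8. The hinge is stiff: the leaf stays wherever it is left and takes about 2 to 3 N at its edge to swing, more nearer the spine. The hinge stops at 0 and 3.14, where the leaf's middle plane lies level, 18 mm above the counter.
- leaf_hinge (a point): Middle of the hinge line, on the leaf's middle plane, 18 mm above the counter. The hinge line runs along book x. Site axes turn with the leaf: x along the spine, -y from the hinge towards the tab, z out of the face that is uppermost at the start.
- leaf_tab (a point): Middle of the outer edge of the leaf's orange tab, on the leaf's middle plane, 202 mm from the hinge line. The rigid leaf is a 6 mm thick board, 205 mm along the spine, reaching 174 mm from the hinge; the tab, 70 mm along the spine and 6 mm thick, stands 28 mm out beyond it at the middle of the edge. The sample facings, not to be touched, end 166 mm from the hinge; the 8 mm strip from there to the board's edge is plain. Leaf mass about 0.23 kg.
- leaf_front: The leaf's front sample facing with six wood-finish chips, uppermost at the start, face-down when the leaf has been turned; keep fingers off it. Same origin and axes as point leaf_hinge.
- leaf_back: The leaf's back sample facing with six stone chips, underneath at the start, uppermost when the leaf has been turned; keep fingers off it. Same origin and axes as point leaf_hinge.
- tab_front: The orange tab's face on the front side of the leaf. Same origin and axes as point leaf_hinge.
- tab_back: The orange tab's face on the back side of the leaf, the one to push on. Same origin and axes as point leaf_hinge.
- mug: Bystander: blue ceramic mug, 82 mm across, 95 mm tall. Loose, beside the book, to be left alone. Origin: centre of its underside, z up.
- tape_measure: Bystander: yellow and black tape measure standing on edge, 70 x 36 x 60 mm. Loose, beside the book, to be left alone. Origin: centre of its underside, z up.
- granite_sample: Bystander: loose block of dark grey-green granite, 75 x 75 x 20 mm. Loose, beside the book, to be left alone. Origin: centre of its underside, z up.
- drawer_pull: Bystander: brass drawer pull standing on its two feet, about 115 mm long, 38 mm tall. Loose, beside the book, to be left alone. Origin: centre of its underside, z up.
- door_sample: Bystander: cherry-wood door corner sample, 100 x 85 x 23 mm. Loose, beside the book, to be left alone. Origin: centre of its underside, z up.
- tumbler: Bystander: clear drinking glass, 74 mm across, 98 mm tall. Loose, beside the book, to be left alone. Origin: centre of its underside, z up.

How it is judged:
On the way:
1. the leaf has been raised to about upright (value of joint leaf between 1.3 and 2.3 rad), for 0.02 s.
At the end, for the whole second after the job is handed in: The leaf lies flat on the left-hand page (joint above 3.06 rad, its edge within about 15 mm of flat) and at rest; the book lies flat on the counter within 30 mm of where it was, and every other loose thing stands within 30 mm of its place (value of joint leaf above 3.06 rad and velocity of joint leaf between -0.05 and 0.05 rad/s and distance of each of book, mug, tape_measure, granite_sample, drawer_pull, door_sample, tumbler from where it was at the start of the episode below 0.03 m and angle between book's own z axis and vertical below 0.03 rad and linear speed of book below 0.01 m/s and angle between each of mug, tape_measure, granite_sample, drawer_pull, door_sample, tumbler's own z axis and vertical below 0.3 rad); the robot touches nothing.
It fails at once if the leaf was pinched (fingers pressing on both of its faces at once) ((contact force between the fingers and leaf_front above 0.8 N or contact force between the fingers and tab_front above 0.8 N) and (contact force between the fingers and leaf_back above 0.8 N or contact force between the fingers and tab_back above 0.8 N)).
It fails at once if the fingers pressed on the samples instead of the tab (contact force between the fingers and leaf_front above 2 N or contact force between the fingers and leaf_back above 2 N).
It fails at once if the leaf was flung or slapped down (faster than 6 rad/s) (velocity of joint leaf above 6 rad/s or velocity of joint leaf below -6 rad/s).
It fails at once if the book was lifted or dragged (distance of book from where it was at the start of the episode above 0.04 m or height (world z) of book above 0.012 m or angle between book's own z axis and vertical above 0.12 rad).
It fails at once if another thing on the counter was moved, lifted or tipped (not ((distance of mug from where it was at the start of the episode below 0.03 m and angle between mug's own z axis and vertical below 0.3 rad) and (distance of tape_measure from where it was at the start of the episode below 0.03 m and angle between tape_measure's own z axis and vertical below 0.3 rad) and (distance of granite_sample from where it was at the start of the episode below 0.03 m and angle between granite_sample's own z axis and vertical below 0.3 rad) and (distance of drawer_pull from where it was at the start of the episode below 0.03 m and angle between drawer_pull's own z axis and vertical below 0.3 rad) and (distance of door_sample from where it was at the start of the episode below 0.03 m and angle between door_sample's own z axis and vertical below 0.3 rad) and (distance of tumbler from where it was at the start of the episode below 0.03 m and angle between tumbler's own z axis and vertical below 0.3 rad))).
It also fails if it takes over 48 s, if anything falls off the work surface, if the arm or the gripper's body presses on something with over 40 N, if the wrist force passes 120 N, or if a joint passes its speed limit or range.

## Working session

There is one attempt and no reset: what is moved stays moved. The work goes in short steps, Python scripts to look and compute and a shell command to move; the robot and the scene stay as the last step left them, time stands still between calls to the robot, and variables do not carry over. Pictures are saved under pics/ and viewed, at most 12 in all, crops included, and the job is handed in when it is done.

```bash
ls; mkdir -p pics; python3 - <<'E'
from bench import r
import cv2
for n in ("top","side"):
    c=r.camera(n); cv2.imwrite(f"pics/{n}0.png",c["img"][:,:,::-1]); print(n,c["camera_matrix"],c["xyz"],c["attitude"])
    for t in ("book","tab_front","tab_back","leaf_front","mug","tape_measure","granite_sample","drawer_pull","door_sample","tumbler"):
        o=r.outline_of(t,n)
        print(t,[(round(x["score"],2),[round(float(v)) for v in x["bbox"]]) for x in o[:2]])
print(r.read_state())
E
```

```text
pics
top [[506.77968744   0.         313.11588462]
 [  0.         506.77968744 192.52729803]
 [  0.           0.           1.        ]] [0.46251626 0.07505544 1.44187541] [ 0.71403944 -0.69915158  0.01970224 -0.03076645]
book [(0.93, [309, 210, 135, 86])]
tab_front [(0.59, [312, 261, 38, 17]), (0.52, [363, 212, 11, 26])]
tab_back [(0.45, [364, 212, 9, 22])]
leaf_front [(0.89, [336, 207, 48, 78]), (0.31, [338, 212, 59, 76])]
mug [(0.74, [204, 183, 39, 29])]
tape_measure [(0.62, [280, 151, 12, 27])]
granite_sample [(0.7, [199, 221, 24, 28])]
drawer_pull [(0.51, [312, 262, 42, 16])]
door_sample [(0.92, [318, 151, 35, 36])]
tumbler [(0.93, [374, 149, 29, 22]), (0.56, [313, 262, 41, 19])]
side [[399.5242725    0.         327.14947059]
 [  0.         399.5242725  201.41075782]
 [  0.           0.           1.        ]] [ 0.3425047  -0.59650891  0.49736567] [ 0.87000209 -0.13057582  0.07778573 -0.46903699]
book [(0.87, [312, 220, 128, 106])]
tab_front []
tab_back []
leaf_front []
mug [(0.97, [302, 139, 30, 43])]
tape_measure [(0.73, [360, 170, 38, 30])]
granite_sample [(0.87, [258, 151, 28,
[... 174 characters left out ...]
t_positions': array([ 1.22841827,  0.33220195, -0.0647175 ,  1.46010548,  0.0215983 ,
        1.34994008, -0.0885113 ]), 'joint_vel': array([-0.0002465 , -0.00103044,  0.00158182, -0.00071671,  0.00124537,
        0.00193044,  0.00082763]), 'joint_torque': array([ 1.24073733e-03, -6.23055124e+01,  2.53038743e-02, -3.90125549e+01,
       -6.10435149e-02,  3.14267271e-02,  1.68355552e-05]), 'ee_pos': array([ 0.19650016, -0.59331099,  0.23357173]), 'eef_rot': array([9.87244302e-01, 1.59212715e-01, 1.42295072e-05, 1.73483288e-05]), 'ft_force': array([ 0.14007961,  0.50841173, -0.84729934]), 'torque': array([ 0.02066357,  0.04231195, -0.048194  ]), 'grip_force': 0.0, 'width': 0.08686612781895028}
```

View pictures.

View pics/top0.png

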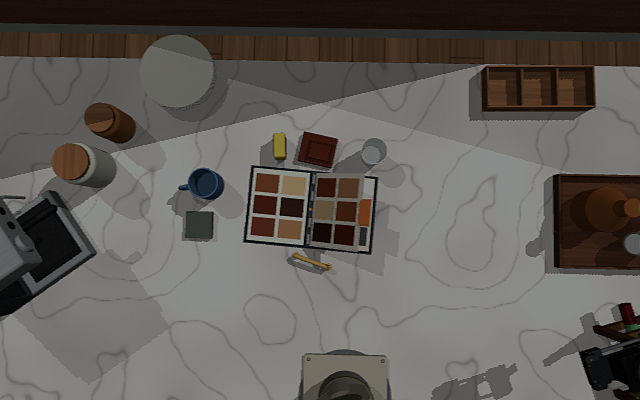

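View pics/side0.png

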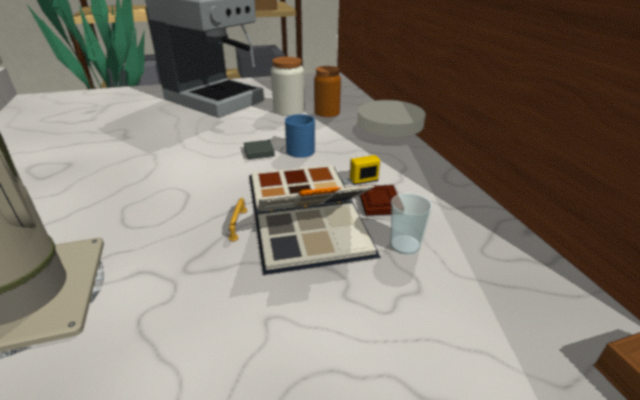

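```bash
cat > h.py <<'E'
import numpy as np,cv2
from scipy.spatial.transform import Rotation as R
from scipy.optimize import least_squares
def ray(c,uv):
    uv=np.atleast_2d(uv).astype(float); K=np.array(c["camera_matrix"])
    d=np.c_[uv,np.ones(len(uv))]@np.linalg.inv(K).T
    return np.array(c["xyz"]),d@R.from_quat(c["attitude"]).as_matrix().T
def plane(c,uv,z):
    o,d=ray(c,uv); return o+d*((z-o[2])/d[:,2])[:,None]
def proj(c,P):
    q=(np.atleast_2d(P)-np.array(c["xyz"]))@R.from_quat(c["attitude"]).as_matrix()
    q=q@np.array(c["camera_matrix"]).T; return q[:,:2]/q[:,2:]
def orange(img):
    h=cv2.cvtColor(img,cv2.COLOR_RGB2HSV)
    return cv2.inRange(h,(6,190,150),(16,255,255))
E
python3 - <<'E'
from bench import r
from h import *
C={};
for n in ("top","side"):
    c=C[n]=r.camera(n); m=r.outline_of("book",n)[0]["mask"].astype(np.uint8)
    if n=="top":
        k=plane(c,cv2.boxPoints(cv2.minAreaRect(cv2.findNonZero(m))),0.006)
        print("book corners",k.round(3).tolist(),k.mean(0).round(4), [np.linalg.norm(k[i]-k[i-1]).round(3) for i in range(4)])
    ys,xs=np.nonzero(orange(c["img"])); 
    nn,l,s,ce=cv2.connectedComponentsWithStats(orange(c["img"]))
    print(n,s[1:][s[1:,4]>15].tolist(),ce[1:][s[1:,4]>15].round(1).tolist())
    for t,z in (("mug",.05),("tape_measure",.03),("granite_sample",.015),("drawer_pull",.03),("door_sample",.02),("tumbler",.05)):
        if n=="top":
            o=r.outline_of(t,n)
            if o: print(t,plane(c,[o[0]["bbox"][:2]],z).round(3))
    x0=(180,120) if n=="top" else (220,130)
    w=(230,170) if n=="top" else (210,150)
    cv2.imwrite(f"pics/{n}1.png",cv2.resize(c["img"][x0[1]:x0[1]+w[1],x0[0]:x0[0]+w[0],::-1],None,fx=3.4,fy=3.4,interpolation=cv2.INTER_CUBIC))
import pickle; pickle.dump(C,open("C.pkl","wb"))
E
```

```text
book corners [[0.418, 0.295, 0.006], [0.648, 0.283, 0.006], [0.624, -0.088, 0.006], [0.396, -0.072, 0.006]] [0.5213 0.1044 0.006 ] [np.float64(0.368), np.float64(0.23), np.float64(0.372), np.float64(0.229)]
top [] []
mug [[0.582 0.403 0.05 ]]
tape_measure [[0.674 0.195 0.03 ]]
granite_sample [[0.475 0.411 0.015]]
drawer_pull [[0.371 0.098 0.03 ]]
door_sample [[0.685 0.086 0.02 ]]
tumbler [[ 0.683 -0.065  0.05 ]]
side [[301, 187, 37, 7, 113]] [[318.6, 189.9]]
```

View pics/side1.png

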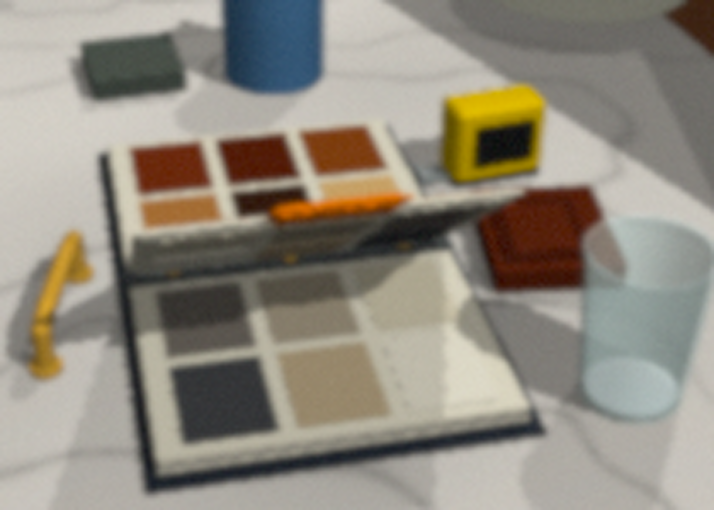

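```bash
python3 - <<'E'
from h import *; import pickle
C=pickle.load(open("C.pkl","rb"))
yaw=-.062; yh=np.array([-np.sin(yaw),np.cos(yaw),0]); H=np.array([.5213,.1044,.018])
for a in np.arange(.2,.85,.1):
    P=[H+d*(-np.cos(a)*yh+np.sin(a)*np.array([0,0,1])) for d in (.202,.188)]
    print(round(a,2),P[0].round(3),proj(C["side"],P).round(1).tolist(),proj(C["top"],P).round(1).tolist())
E
```

```text
0.2 [ 0.509 -0.093  0.058] [[328.4, 246.4], [326.4, 242.7]] [[382.8, 213.1], [377.6, 212.7]]
0.3 [ 0.509 -0.088  0.078] [[327.8, 235.6], [325.9, 232.8]] [[381.8, 212.7], [376.7, 212.3]]
0.4 [ 0.51  -0.081  0.097] [[327.0, 224.2], [325.1, 222.4]] [[380.1, 212.2], [375.0, 211.9]]
0.5 [ 0.51  -0.073  0.115] [[325.9, 212.5], [324.1, 211.7]] [[377.5, 211.7], [372.6, 211.4]]
0.6 [ 0.511 -0.062  0.132] [[324.5, 200.5], [322.9, 200.8]] [[374.2, 211.2], [369.4, 210.9]]
0.7 [ 0.512 -0.05   0.148] [[322.9, 188.6], [321.4, 189.9]] [[370.1, 210.6], [365.5, 210.3]]
0.8 [ 0.513 -0.036  0.163] [[321.0, 176.9], [319.7, 179.3]] [[365.2, 209.9], [361.0, 209.7]]
```

View pics/top1.png

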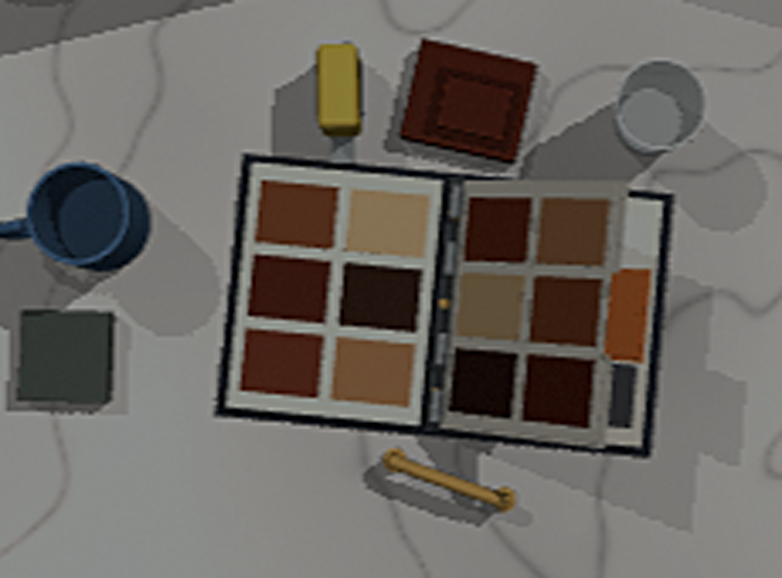

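```bash
cat >> h.py <<'E'
E
python3 - <<'E'
from h import *; import pickle
C=pickle.load(open("C.pkl","rb")); c=C["top"]
k=np.array([(243,155),(672,193),(650,455),(216,415)])/3.4+[180,120]
K=plane(c,k,.005); print(K.round(3).tolist(),K.mean(0))
s=(K[0]+K[1]-K[2]-K[3]); print("yaw",np.arctan2(s[1],s[0]), "from y", -np.arctan2(*(K[0]+K[3]-K[1]-K[2])[:2]))
print("spine ctr",plane(c,[[180+444/3.4,120+304/3.4]],.018))
t=np.array([(651,268),(645,360),(612,268),(606,360)])/3.4+[180,120]
print("tab",plane(c,t,.145).round(3).tolist())
E
```

```text
[[0.639, 0.277, 0.005], [0.614, -0.084, 0.005], [0.396, -0.068, 0.005], [0.421, 0.292, 0.005]] [0.51710247 0.10418496 0.005     ]
yaw -0.07172963516110649 from y -0.06908087689718988
spine ctr [[0.51639316 0.10452722 0.018     ]]
tab [[0.542, -0.053, 0.145], [0.473, -0.05, 0.145], [0.541, -0.024, 0.145], [0.472, -0.021, 0.145]]
```

```bash
python3 -m pendant '[[0,0,0,-0.118],[0,0,0,-0.118],[0,0,0,-0.118],[0,0,0,-0.118],[0,0,0,-0.118]]' 0 10 && python3 -m pendant '[[0,0,0,-0.118],[0,0,0,-0.118],[0,0,0,-0.118],[0,0,0,-0.118],[0,0,0,-0.118]]' && python3 -m pendant '[[0.0326,0.0169,0,0],[0.0326,0.0169,0,0],[0.0326,0.0169,0,0],[0.0326,0.0169,0,0],[0.0326,0.0169,0,0],[0.0326,0.0169,0,0],[0.0326,0.0169,0,0],[0.0326,0.0169,0,0]]'
```

```text
time: 2.02
ee_pos: [0.1965, -0.5933, 0.2336]
eef_rot: [0.897, 0.442, -0.0, 0.0]
ft_force: [0.6, 0.5, -0.1]
width: 0.0611
grip_force: 0.0
time: 2.43
ee_pos: [0.1965, -0.5933, 0.2336]
eef_rot: [0.73, 0.684, -0.0, 0.0]
ft_force: [0.2, -0.4, -0.2]
width: 0.0281
grip_force: 0.0
time: 3.1
ee_pos: [0.3505, -0.3412, 0.2338]
eef_rot: [0.732, 0.682, -0.0, 0.0]
ft_force: [0.3, -0.3, -0.2]
width: 0.0005
grip_force: 0.0
```

```bash
python3 -m pendant '[[0.0326,0.0169,0,0],[0.0326,0.0169,0,0],[0.0326,0.0169,0,0],[0.0326,0.0169,0,0],[0.0326,0.0169,0,0],[0.0326,0.0169,0,0],[0.03,0.0169,0,0],[0.02,0.0169,0,0]]' && python3 -m pendant '[[0,0,0.025,0],[0,0,0.025,0],[0,0,0.025,0],[0,0,0.015,0],[0,0,0.013,0],[0,0,0,0]]'
python3 - <<'E'
from bench import r
from h import *
for n in ("side","wrist"):
    c=r.camera(n); cv2.imwrite(f"pics/{n}2.png",c["img"][:,:,::-1])
s=r.read_state(); print(s["ee_pos"],s["ft_force"],s["time"],2*np.arctan2(s["eef_rot"][1],s["eef_rot"][0]))
i=cv2.imread("pics/side2.png")[80:280,180:460]; cv2.imwrite("pics/s2.png",cv2.resize(i,None,fx=2.5,fy=2.5))
E
```

```text
time: 3.77
ee_pos: [0.5031, -0.104, 0.2341]
eef_rot: [0.731, 0.682, 0.0, 0.0]
ft_force: [0.2, -1.2, 1.1]
width: 0.0006
grip_force: 0.0
time: 4.27
ee_pos: [0.5007, -0.1072, 0.1281]
eef_rot: [0.732, 0.682, -0.001, -0.002]
ft_force: [-0.3, 0.4, 0.2]
width: 0.0004
grip_force: 0.0
[ 0.50218778 -0.10731992  0.13083871] [-0.17703168  0.01131763  1.16617837] 4.3667 1.4998808161736477
```

View pics/s2.png

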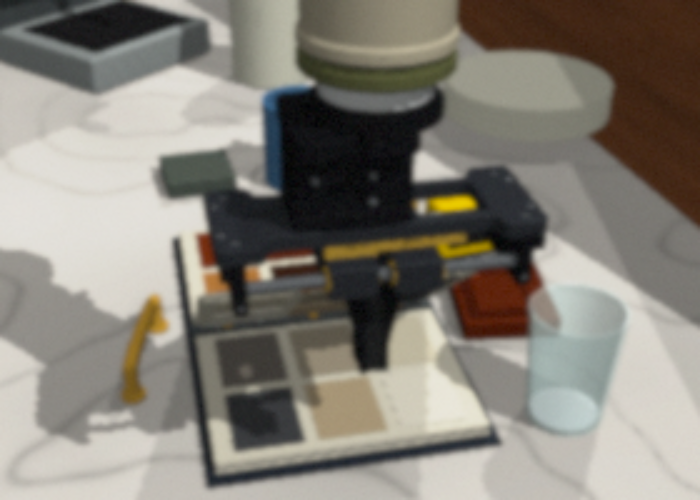

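View pics/wrist2.png

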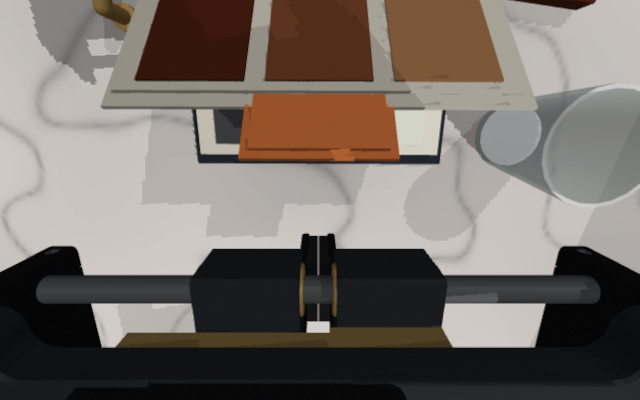

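```bash
python3 -m pendant '[[0.008,0,0,0],[0.008,0,0,0],[0.008,0,0,0],[0.008,0,0,0],[0.003,0,0,0],[0.003,0,0,0],[0.003,0,0,0]]'; cat > path.py <<'E'
import numpy as np,sys
a0,r2,n=float(sys.argv[1]),.192,int(sys.argv[2]); H=np.array([.104,.018]); w=.0095
def tcp(a):
    if a<1.57:
        r=.202; d=np.interp(a,[.69,1.57],[.025,.012])
    else: r=r2; d=0
    u=-r*np.cos(a)-.003*np.sin(a); z=r*np.sin(a)-.003*np.cos(a)-d
    return np.array([u-w, z+.018+.011])
if __name__=="__main__":
    A=np.linspace(a0,3.1416,n); p=None
    for a in A:
        q=tcp(a); print(round(a,2),q.round(4), "row" if p is not None else "", [round(q[0]-p[0],4),0,round(p[1]-q[1],4),0] if p is not None else ""); p=q
E
python3 path.py .69 33
```

```text
time: 4.95
ee_pos: [0.5051, -0.0662, 0.1306]
eef_rot: [0.732, 0.682, -0.0, 0.0]
ft_force: [0.3, -0.2, -0.0]
width: 0.0003
grip_force: 0.0
0.69 [-0.1672  0.1303]  
0.77 [-0.1571  0.1431] row [np.float64(0.0101), 0, np.float64(-0.0128), 0]
0.84 [-0.1461  0.1551] row [np.float64(0.011), 0, np.float64(-0.012), 0]
0.92 [-0.1343  0.1663] row [np.float64(0.0118), 0, np.float64(-0.0111), 0]
1.0 [-0.1218  0.1765] row [np.float64(0.0125), 0, np.float64(-0.0102), 0]
1.07 [-0.1086  0.1857] row [np.float64(0.0132), 0, np.float64(-0.0092), 0]
1.15 [-0.0948  0.1939] row [np.float64(0.0138), 0, np.float64(-0.0082), 0]
1.23 [-0.0805  0.201 ] row [np.float64(0.0143), 0, np.float64(-0.0071), 0]
1.3 [-0.0659  0.2071] row [np.float64(0.0147), 0, np.float64(-0.006), 0]
1.38 [-0.0508  0.2119] row [np.float64(0.015), 0, np.float64(-0.0049), 0]
1.46 [-0.0356  0.2156] row [np.float64(0.0153), 0, np.float64(-0.0037), 0]
1.53 [-0.0202  0.2182] row [np.float64(0.0154), 0, np.float64(-0.0025), 0]
1.61 [-0.0051  0.221 ] row [np.float64(0.0151), 0, np.float64(-0.0028), 0]
1.69 [0.0096 0.2201] row [np.float64(0.0147
[... 689 characters left out ...]
535] row [np.float64(0.01), 0, np.float64(0.0108), 0]
2.53 [0.1458 0.1419] row [np.float64(0.0091), 0, np.float64(0.0116), 0]
2.61 [0.154  0.1297] row [np.float64(0.0082), 0, np.float64(0.0122), 0]
2.68 [0.1612 0.1169] row [np.float64(0.0072), 0, np.float64(0.0128), 0]
2.76 [0.1675 0.1035] row [np.float64(0.0062), 0, np.float64(0.0133), 0]
2.84 [0.1727 0.0898] row [np.float64(0.0052), 0, np.float64(0.0138), 0]
2.91 [0.1768 0.0757] row [np.float64(0.0041), 0, np.float64(0.0141), 0]
2.99 [0.1798 0.0613] row [np.float64(0.003), 0, np.float64(0.0144), 0]
3.06 [0.1817 0.0467] row [np.float64(0.0019), 0, np.float64(0.0146), 0]
3.14 [0.1825 0.032 ] row [np.float64(0.0008), 0, np.float64(0.0147), 0]
```

```bash
python3 -m pendant '[[0.002,0,0,0],[0.002,0,0,0],[0.001,0,0,0]]'; python3 -m pendant '[[0.005,0,-0.0064,0],[0.005,0,-0.0064,0],[0.0055,0,-0.006,0],[0.0055,0,-0.006,0]]'
```

```text
time: 5.2
ee_pos: [0.5054, -0.0614, 0.1305]
eef_rot: [0.732, 0.682, -0.0, 0.0]
ft_force: [0.3, 1.2, -0.2]
width: 0.0002
grip_force: 0.0
time: 5.53
ee_pos: [0.507, -0.0401, 0.1562]
eef_rot: [0.732, 0.682, -0.0, 0.0]
ft_force: [0.5, -1.6, -1.1]
width: 0.0006
grip_force: 0.9
```

```bash
python3 -m pendant '[[0.006,0,-0.0055,0],[0.006,0,-0.0055,0],[0.006,0,-0.005,0],[0.006,0,-0.005,0]]'
python3 - <<'E'
from bench import r
from h import *
i=r.camera("side")["img"][80:280,180:460,::-1]; cv2.imwrite("pics/s3.png",cv2.resize(i,None,fx=2.5,fy=2.5))
c=r.camera("wrist"); cv2.imwrite("pics/w3.png",c["img"][:,:,::-1]); print(r.read_state()["ft_force"])
E
```

```text
time: 5.87
ee_pos: [0.5087, -0.0159, 0.1769]
eef_rot: [0.732, 0.682, 0.0, 0.0]
ft_force: [-0.1, -1.4, -0.7]
width: 0.0006
grip_force: 0.9
[ 0.92069784 -0.10419365  0.38767947]
```

View pics/w3.png

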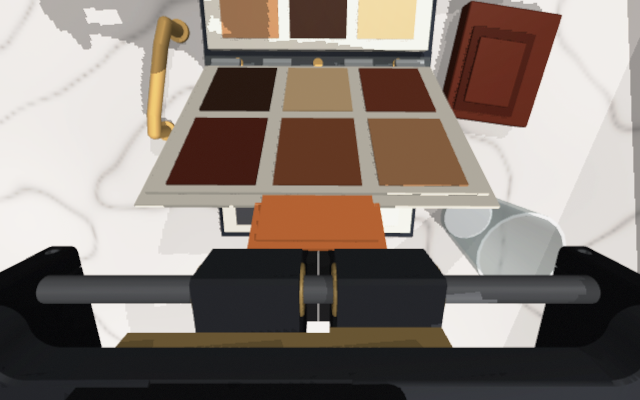

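```bash
python3 -m pendant '[[0.0066,0,-0.0046,0],[0.0066,0,-0.0046,0],[0.0069,0,-0.0041,0],[0.0069,0,-0.0041,0],[0.0071,0,-0.0036,0],[0.0071,0,-0.0036,0],[0.0073,0,-0.003,0],[0.0073,0,-0.003,0]]'; python3 -m pendant '[[0.0075,0,-0.0025,0],[0.0075,0,-0.0025,0],[0.0076,0,-0.0019,0],[0.0076,0,-0.0019,0]]'
python3 - <<'E'
from bench import r
from h import *
c=r.camera("top"); i=c["img"][120:290,180:410,::-1]; cv2.imwrite("pics/t4.png",cv2.resize(i,None,fx=3.4,fy=3.4))
c=r.camera("side"); i=c["img"][80:280,180:460,::-1]; i=cv2.resize(i,None,fx=2.8,fy=2.8);j=r.camera("wrist")["img"][:,:,::-1]; cv2.imwrite("pics/s4.png",np.hstack([cv2.resize(i,(400,286)),cv2.resize(j,(400,286))])); s=r.read_state();print(s["ft_force"],s["ee_pos"])
E
```

```text
time: 6.63
ee_pos: [0.5126, 0.0399, 0.2073]
eef_rot: [0.732, 0.682, 0.0, 0.0]
ft_force: [0.7, -2.1, -0.9]
width: 0.0006
grip_force: 0.8
time: 6.97
ee_pos: [0.5147, 0.0699, 0.2159]
eef_rot: [0.732, 0.682, -0.0, 0.0]
ft_force: [0.3, -1.5, -1.1]
width: 0.0003
grip_force: 0.8
[0.3334705  0.36241415 0.20774056] [0.51478799 0.07027259 0.21592513]
```

View pics/s4.png

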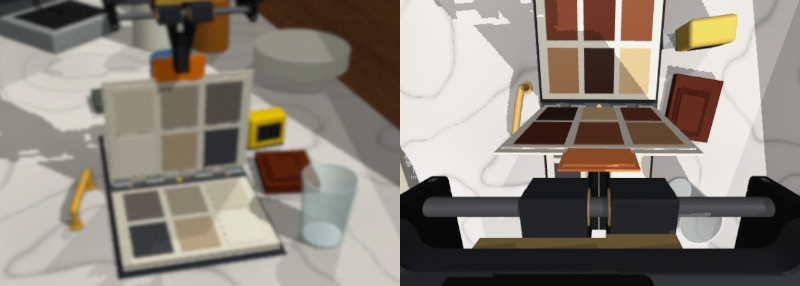

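```bash
python3 -m pendant '[[0.0077,0,-0.0013,0],[0.0077,0,-0.0013,0],[0.0076,0,-0.0012,0],[0.0076,0,-0.0012,0],[0.0074,0,0.0004,0],[0.0074,0,0.0004,0],[0.0073,0,0.001,0],[0.0073,0,0.001,0]]'; python3 -m pendant '[[0.0072,0,0.0016,0],[0.0072,0,0.0016,0],[0.007,0,0.0021,0],[0.007,0,0.0021,0],[0.0069,0,0.0027,0],[0.0069,0,0.0027,0],[0.0066,0,0.0032,0],[0.0066,0,0.0032,0]]'
python3 - <<'E'
from bench import r
from h import *
c=r.camera("side"); i=c["img"][80:280,180:460,::-1];j=r.camera("wrist")["img"][:,:,::-1]; cv2.imwrite("pics/s5.png",np.hstack([cv2.resize(i,(400,286)),cv2.resize(j,(400,286))])); s=r.read_state();print(s["ft_force"],s["ee_pos"],(s["ee_pos"][:2]-[.517,.104])@[.07,.9976])
E
```

```text
time: 7.78
ee_pos: [0.5191, 0.1299, 0.2179]
eef_rot: [0.732, 0.682, 0.0, 0.0]
ft_force: [-0.1, -1.9, 0.2]
width: 0.0005
grip_force: 0.7
time: 8.45
ee_pos: [0.5229, 0.185, 0.1984]
eef_rot: [0.732, 0.682, 0.0, 0.0]
ft_force: [0.7, -0.8, 0.1]
width: 0.0003
grip_force: 0.5
[ 0.14260941 -0.55907122  0.10621968] [0.52236862 0.185729   0.198126  ] 0.08190865295537686
```

View pics/s5.png

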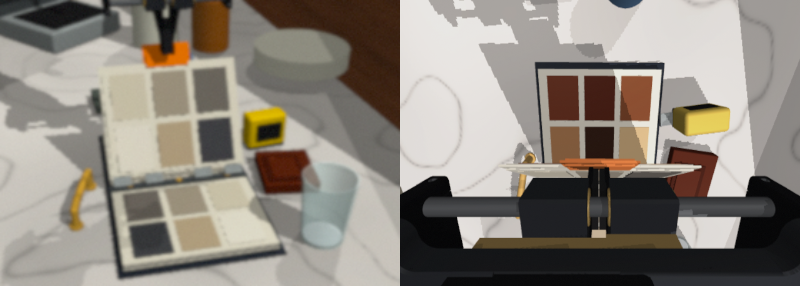

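```bash
python3 -m pendant '[[0.0064,0,0.0036,0],[0.0064,0,0.0036,0],[0.0061,0,0.0041,0],[0.0061,0,0.0041,0],[0.0058,0,0.0046,0],[0.0058,0,0.0046,0],[0.0054,0,0.005,0],[0.0054,0,0.005,0]]'; python3 -m pendant '[[0.005,0,0.0054,0],[0.005,0,0.0054,0],[0.0045,0,0.0058,0],[0.0045,0,0.0058,0],[0.0041,0,0.0061,0],[0.0041,0,0.0061,0],[0.0036,0,0.0064,0],[0.0036,0,0.0064,0]]'
python3 - <<'E'
from bench import r
from h import *
c=r.camera("side"); i=c["img"][80:280,180:460,::-1];j=r.camera("wrist")["img"][:,:,::-1]; cv2.imwrite("pics/s6.png",np.hstack([cv2.resize(i,(400,286)),cv2.resize(j,(400,286))])); s=r.read_state();print(s["ft_force"],s["ee_pos"],(s["ee_pos"][:2]-[.517,.104])@[.07,.9976])
E
```

```text
time: 9.22
ee_pos: [0.5262, 0.2322, 0.1635]
eef_rot: [0.732, 0.682, -0.0, -0.0]
ft_force: [-0.3, -1.0, -0.1]
width: 0.0009
grip_force: 0.4
time: 9.88
ee_pos: [0.5287, 0.2662, 0.1161]
eef_rot: [0.732, 0.682, -0.0, 0.0]
ft_force: [0.0, -1.1, 0.0]
width: 0.0004
grip_force: 0.3
[-0.55342379 -0.27886417 -0.15700911] [0.52797691 0.26636092 0.11546019] 0.16273964142126685
```

View pics/s6.png

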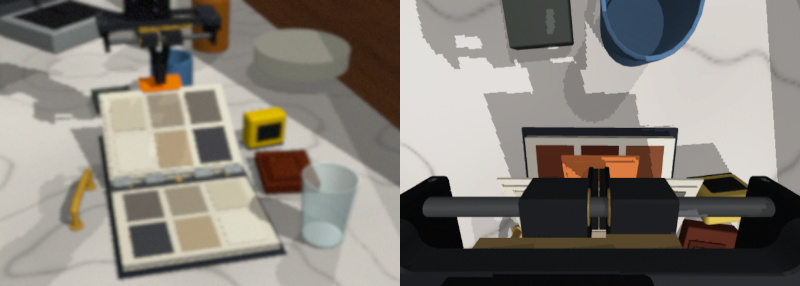

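```bash
python3 -m pendant '[[0.0036,0,0.0064,0],[0.0034,0,0.0066,0],[0.0032,0,0.0068,0],[0.0028,0,0.0069,0],[0.0026,0,0.007,0],[0.0023,0,0.007,0],[0.002,0,0.0071,0],[0.0016,0,0.0072,0]]'; python3 -m pendant '[[0.001,0,0.0072,0],[0.0008,0,0.0073,0],[0.0004,0,0.007,0],[0,0,0.006,0]]';python3 -m pendant '[[0,0,0.002,0],[0,0,0.001,0]]'
```

```text
time: 10.65
ee_pos: [0.5301, 0.2876, 0.0609]
eef_rot: [0.732, 0.682, -0.0, -0.0]
ft_force: [0.7, -0.6, -0.0]
width: 0.0002
grip_force: 0.2
time: 10.98
ee_pos: [0.5303, 0.2896, 0.0334]
eef_rot: [0.732, 0.682, -0.0, -0.0]
ft_force: [0.6, 0.9, 0.0]
width: 0.0008
grip_force: 0.2
time: 11.15
ee_pos: [0.5303, 0.2896, 0.0322]
eef_rot: [0.732, 0.682, -0.0, 0.0]
ft_force: [-9.1, -5.4, 22.8]
width: 0.0007
grip_force: 11.8
```

```bash
python3 -m pendant '[[0,0,-0.005,0],[0,0,-0.015,0],[0,0,-0.03,0],[0,0,-0.03,0],[0,0,-0.03,0],[0,0,-0.03,0]]'; python3 -m pendant '[[-0.03,0,-0.02,0],[-0.03,0,-0.01,0],[-0.03,0,0,0],[-0.03,0,0,0],[-0.03,0,0,0],[-0.03,0,0,0],[0,0,0,0],[0,0,0,0]]'
python3 - <<'E'
from bench import r
from h import *
c=r.camera("side"); i=c["img"][80:280,180:460,::-1];d=r.camera("top"); j=d["img"][120:290,180:410,::-1]; cv2.imwrite("pics/s7.png",np.hstack([cv2.resize(i,(400,286)),cv2.resize(j,(400,286))])); s=r.read_state();print(s["ft_force"],s["ee_pos"])
E
```

```text
time: 11.65
ee_pos: [0.5302, 0.2896, 0.1736]
eef_rot: [0.732, 0.682, 0.0, 0.0]
ft_force: [0.8, -0.6, -0.3]
width: 0.0003
grip_force: 0.0
time: 12.32
ee_pos: [0.5179, 0.108, 0.202]
eef_rot: [0.733, 0.68, 0.0, 0.001]
ft_force: [0.3, 0.9, -0.0]
width: 0.0004
grip_force: 0.0
[-0.52272789  0.32516078 -0.34035356] [0.51763044 0.1108535  0.20193297]
```

View pics/s7.png

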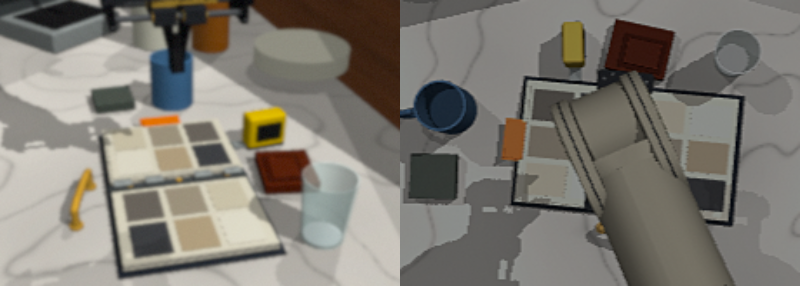

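```bash
python3 -c "
from bench import r
print(r.close_job())"
```

```text
the job is handed in; nothing more can be done
None
```

I pushed the leaf over by its tab and pressed it down on the left-hand page; it looks flat in the last pictures. The book and the other things appear unmoved and the hand is clear. The job is handed in, but no verdict came back.

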